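# Sort salvaged parts into the sample trays

### The job

Sort the four loose parts in front of the trays (two capacitor cans, a finned heatsink, a terminal strip) into the three trays: each goes into the open bay of the tray that has the same kind of part fastened as a sample on its far ledge. Set every part down gently, not dropped, flat on the floor of the bay: capacitors upright, heatsink fins up, strip right way up. Leave the flux tin and the solder spool where they are.

Things in the scene. Friction and masses are not known exactly. Their poses are not given: they have to be found in the camera images.
- tray_capacitor: fixed grey tray, yaw within 0.15 rad. Bay inside 110 (x) x 129 mm (y), floor 3 mm thick, lip 11 mm high, 3 mm thick; past its far (+x) side a ledge 11 mm high, 47 mm deep, with a fastened sample, 78 mm beyond bay centre: upright dark blue capacitor can, rising to 62 mm above the desk. Origin: underside below bay centre; x to the ledge, z up. Trays differ only by sample; their order varies.
- tray_heatsink: fixed grey tray, yaw within 0.15 rad. Bay inside 110 (x) x 129 mm (y), floor 3 mm thick, lip 11 mm high, 3 mm thick; past its far (+x) side a ledge 11 mm high, 47 mm deep, with a fastened sample, 78 mm beyond bay centre: a dark finned heatsink, rising to 38 mm above the desk. Origin: underside below bay centre; x to the ledge, z up. Trays differ only by sample; their order varies.
- tray_terminal: fixed grey tray, yaw within 0.15 rad. Bay inside 110 (x) x 129 mm (y), floor 3 mm thick, lip 11 mm high, 3 mm thick; past its far (+x) side a ledge 11 mm high, 47 mm deep, with a fastened sample, 78 mm beyond bay centre: a pale terminal strip lying along y, rising to 26 mm above the desk. Origin: underside below bay centre; x to the ledge, z up. Trays differ only by sample; their order varies.
- capacitor_a: loose dark blue electrolytic capacitor can, 35 mm diameter, 51 mm tall, about 0.06 kg, standing upright on the desk; the other loose capacitor is identical and they are interchangeable. Origin: centre of its underside, z up along the can. Easily gripped round the can in any direction
- capacitor_b: loose dark blue electrolytic capacitor can, 35 mm diameter, 51 mm tall, about 0.06 kg, standing upright on the desk; the other loose capacitor is identical and they are interchangeable. Origin: centre of its underside, z up along the can. Easily gripped round the can in any direction
- heatsink: loose dark grey finned heatsink, 40 mm (x) by 60 mm (y) by 27 mm high, about 0.09 kg, fins up and running along its y, outer fins 3 mm thick and firm. Origin: centre of its underside, z up. Grip across the 40 mm (x). Starts within 0.5 rad of yaw 0
- terminal_strip: loose pale twelve-way terminal strip, 17 mm (x) by 107 mm (y) by 15 mm high (solid to 12 mm), about 0.03 kg, lying flat. Origin: centre of its underside, z up. Grip across the 17 mm (x) at its middle. Starts within 0.5 rad of yaw 0
- flux_tin: bystander: small round tin, 47 mm diameter, 22 mm high, left of the row of parts; origin: centre of its underside. To be left alone
- solder_spool: bystander: spool of solder wire with blue flanges, 56 mm diameter, 42 mm high, standing right of the row of parts; origin: centre of its underside. To be left alone
Not all that is in view belongs to the job. Of the things that look like the terminal_strip, take the one that is farthest to the robot's left at the start.

How it is judged:
By the outcome, as a careful person would: the job done as asked, in the order asked, and still so for the second after the job is handed in, with the robot touching nothing.
It also fails if it takes over 99 s, if anything falls off the work surface, if the arm or the gripper's body presses on something with over 40 N, if the wrist force passes 120 N, or if a joint passes its speed limit or range.

### The arm

A 6-joint arm with a two-finger parallel gripper is mounted at the origin on a cart in front of the work surface, level with it; the furniture and walls round the work are solid. World frame = base frame: x ahead of the robot, y to its left, z up, the work surface at z = 0. Lengths are in m, angles in rad, forces in N, time in s.
With the tool pointing down it reaches from about 0.375 to 0.9 m from the base axis. Payload 3.1 kg.
Tool frame: the origin (TCP) lies on the mounting face of the last link; the fingertips stand 182 mm ahead of it and the grasp point (between the pads) lies 164 mm ahead of it; z points along the fingers, y is the direction in which the jaws open and shut (so a half turn about z gives the same grasp; the last joint's range is limited). The gripper opens to 87 mm and grips with 3 to 60 N. Pads are 19 mm wide; open, the fingers measure 117 mm over their backs; the gripper's body (75 mm by 190 mm) begins 51 mm behind the grasp point.
Start: joints at [-1.387, 0.527, 1.433, -0, 1.181, -0.178], TCP at [0.221, -0.585, 0.405] pointing down, gripper open.
Joint ranges: [-3.08, 3.08], [-0.75, 2.2], [0.22, 2.44], [-1.43, 4.57], [0, 2.65], [-2.85, 2.85]. Speed limits (rad/s): [2.79, 2.79, 3.14, 3.14, 3.14, 3.14].

### API

Orientations are given as a unit quaternion [x, y, z, w].
In Python, from rig import robot, camera, camera_model gives the robot as it stands.
- The arm moves only by the tool drive_tool, never from a script. Its argument "plan" is a list that holds one entry, the list of rows, each a list of 6 numbers: the shift along the world's x, y, z in units of 2.5 cm (1.0 is 2.5 cm), then the turn, a rotation vector about the world's x, y, z in units of 6 degrees (1.0 is 6 degrees). A call has 1 to 8 rows; each row shifts and turns the commanded pose from where the row before left it; what a row does not reach is not made up. A row lasts 1/8 s, in which the tool goes at most 62.5 mm and 10.7 degrees, less where a joint would pass 70% of its speed; a pose out of reach is approached as far as the arm can. A call with a number of a shift or a turn outside -1 to 1 is refused whole. A call with a gripper value outside its range is refused whole. "grip" is the closure, from 0 (fully open) to 1 (shut), set as the call begins (left out, the last holds). The fingers move at their own pace and stop on an object; "force" is the grip in N (left out, the last holds). Time passes only in rows, so rows that do not move let the fingers close. It gives the time, the measured TCP pose, the force and the opening at its end, in the units of the state.
- robot.get_obs(): the state, without advancing time (a new reading comes with each control period).
- camera(name): name is "scene" or "top" or "wrist"; returns the picture (400x640x3 uint8, red, green, blue); there is no depth.
- camera_model(name): a dict with "K" (3x3 intrinsics, pixels), "world_to_cam" (4x4, takes a point from world to camera coordinates); the wrist camera has in their place "tool_from_camera" (4x4, takes a point from camera to tool coordinates, whose origin is the TCP and whose axes are the flange's). Camera axes: x right, y up, looking along -z (the intrinsics and any distortion apply to the point x, -y, -z); pixel columns grow to the right and rows downward; lengths in m; the calibration is good to about 2 mm. A picture is of the moment at which its call begins: read the wrist's pose just before it. camera_model takes no time and is no camera call.
- robot.hand_in(): hands the job in, once; it reports no verdict.
The state is a dict: "time": time; "q": joint angles; "joint_velocities": joint speeds; "joint_torque": joint torques, N m; "position": TCP position; "tool_rot": TCP orientation; "ft_force": force on the tool from outside, world axes, zero at the start; "moment": the same for the moment, N m; "grip_width": finger opening in m.
Only numpy, scipy, OpenCV 4.12 (cv2) and the standard library are available. Lean on these libraries where they do the work, as an engineer would, in place of code of your own. Each camera call takes 0.05 s, during which the arm holds its last target.

## Working session

There is one attempt and no reset: what is moved stays moved. The work goes in short steps, Python scripts to look and compute and a tool call to move; the robot and the scene stay as the last step left them, time stands still between calls to the robot, and variables do not carry over. Pictures are saved under pics/ and viewed, and the job is handed in when it is done.

Besides the shell and the picture viewer there is one more tool, called after "Request:" as name([rows], argument=value, ...), one row to a line, values as JSON. drive_tool: Moves the arm, as the interface text tells. Shifts and turns lie within -1 to 1; 1 stands for 2.5 cm of shift or 6 degrees of turn. Its arguments: {"type":"object","properties":{"plan":{"type":"array","items":{"type":"array","items":{"type":"array","items":{"type":"number","minimum":-1,"maximum":1}}}},"grip":{"type":"number"},"force":{"type":"number"}},"required":["plan"]}

```bash
ls; mkdir -p pics; python3 - <<'E'
from rig import robot,camera,camera_model
import cv2
o=robot.get_obs();print(o)
for n in("scene","top"):
    cv2.imwrite(f"pics/{n}0.png",camera(n)[:,:,::-1]); m=camera_model(n);print(n,m)
print(camera_model("wrist"))
E
```

```text
pics
{'time': 0.0, 'q': array([-1.38753376e+00,  5.28460285e-01,  1.43392464e+00,  1.83642513e-05,
        1.18136629e+00, -1.78482594e-01]), 'joint_velocities': array([ 0.00183519, -0.00074454,  0.00271977,  0.00152513, -0.00281732,
        0.00059207]), 'joint_torque': array([-3.95727739e-04, -4.40045428e+01, -1.76593459e+01,  6.33049314e-02,
        5.82072535e-02, -1.52503571e-04]), 'position': array([ 0.22116689, -0.58418625,  0.40376771]), 'tool_rot': array([ 9.83687156e-01,  1.79884447e-01,  5.91136856e-06, -1.07929511e-03]), 'ft_force': array([-0.86830835,  0.16687462,  0.54929529]), 'moment': array([ 0.02402191, -0.00128245, -0.02013088]), 'grip_width': 0.0870071573207958}
scene {'K': array([[444.65877435,   0.        , 315.45238237],
       [  0.        , 444.65877435, 200.22555672],
       [  0.        ,   0.        ,   1.        ]]), 'world_to_cam': array([[-0.88350777, -0.46831539,  0.0097319 ,  0.41842793],
       [ 0.29582805, -0.54174965,  0.78676113, -0.12903862],
       [-0.36318009,  0.69798855,  0.61718086, -0.95044083],
       [ 0.        ,  0.        ,  0.      
[... 269 characters left out ...]
[ 0.98807655,  0.00896125,  0.15370237, -0.45807195],
       [-0.15372098,  0.00142143,  0.98811327, -1.05175647],
       [ 0.        ,  0.        ,  0.        ,  1.        ]])}
{'K': array([[340.35965111,   0.        , 318.19680483],
       [  0.        , 340.35965111, 196.8280127 ],
       [  0.        ,   0.        ,   1.        ]]), 'tool_from_camera': array([[-1.48569390e-03,  9.57613936e-01,  2.88050937e-01,
         7.91549036e-02],
       [ 9.99998809e-01,  1.54289655e-03,  2.84425074e-05,
         6.61309191e-04],
       [-4.17195856e-04,  2.88050636e-01, -9.57615088e-01,
         1.97553667e-02],
       [ 0.00000000e+00,  0.00000000e+00,  0.00000000e+00,
         1.00000000e+00]])}
```

View pics/scene0.png

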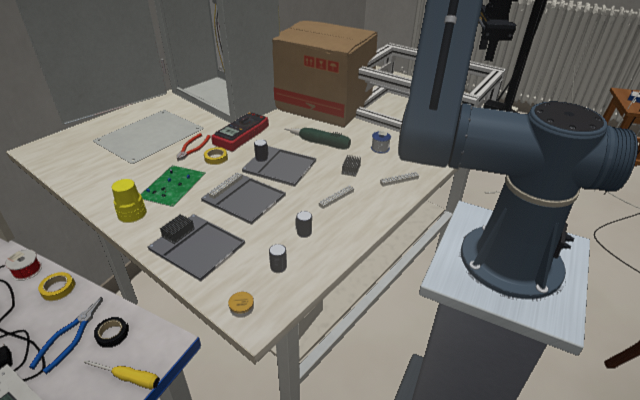

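View pics/top0.png

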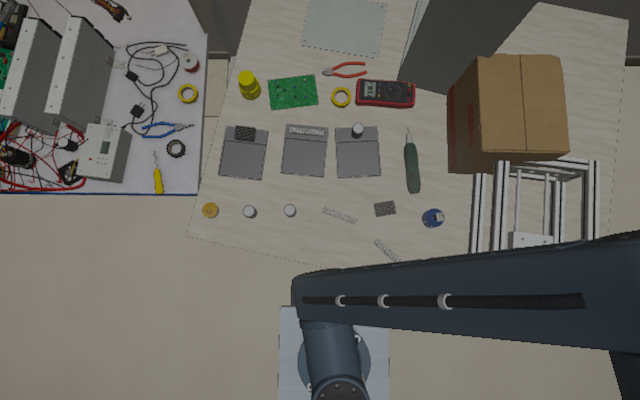

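The trays run left to right: heatsink, terminal, capacitor. There are two strips, at about (340,215) and (385,250) in the top view. The left one at (340,215) is the target. Next I'll enlarge crops to measure.

```bash
cat > h.py <<'E'
import numpy as np,cv2
from rig import robot,camera,camera_model
def ray2z(name,u,v,z):
    m=camera_model(name);K=m["K"]
    if name=="wrist":
        raise 0
    W=np.linalg.inv(m["world_to_cam"])
    d=np.array([(u-K[0,2])/K[0,0],-(v-K[1,2])/K[1,1],-1]);D=W[:3,:3]@d;C=W[:3,3]
    return C+D*(z-C[2])/D[2]
def proj(name,p):
    m=camera_model(name);K=m["K"];c=(m["world_to_cam"]@np.append(p,1))[:3]
    return K[0,2]+K[0,0]*c[0]/-c[2],K[1,2]+K[1,1]*-c[1]/-c[2]
def crop(img,u0,v0,u1,v1,s,f):
    c=cv2.resize(img[v0:v1,u0:u1],None,fx=s,fy=s,interpolation=cv2.INTER_CUBIC)
    for u in range((u0+9)//10*10,u1,10):
        cv2.line(c,((u-u0)*s,0),((u-u0)*s,6 if u%50 else 16),(0,0,255),1)
        if u%20==0: cv2.putText(c,str(u),((u-u0)*s+1,14),0,.35,(0,0,255))
    for v in range((v0+9)//10*10,v1,10):
        cv2.line(c,(0,(v-v0)*s),(6,(v-v0)*s),(0,0,255),1)
        cv2.putText(c,str(v),(8,(v-v0)*s+4),0,.35,(0,0,255))
    cv2.imwrite(f,c)
E
python3 - <<'E'
from h import *
i=cv2.imread("pics/top0.png")
crop(i,200,190,330,230,6,"pics/t1.png");crop(i,310,190,450,265,5,"pics/t2.png");crop(i,210,115,390,190,4,"pics/t3.png")
E
```

```text
(no output)
```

View pics/t1.png

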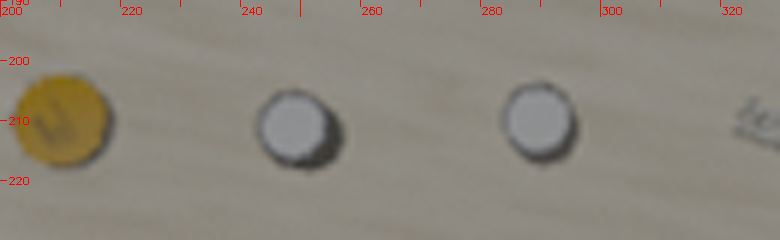

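View pics/t2.png

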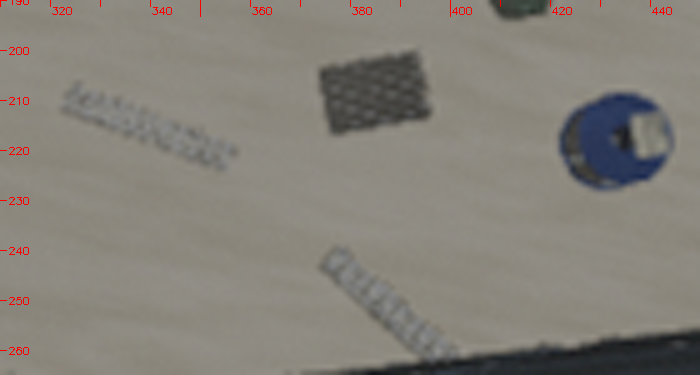

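View pics/t3.png

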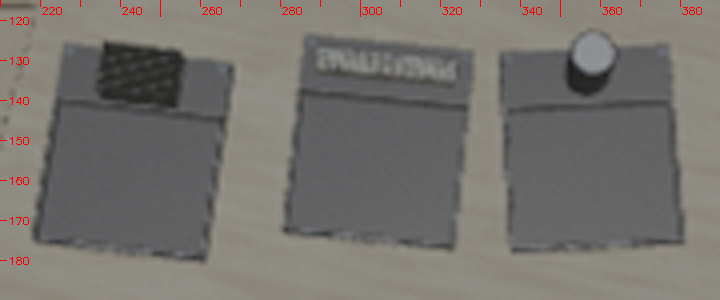

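```bash
python3 - <<'E'
from h import *
from scipy.optimize import least_squares
for n,u,v,z in[("cap1",248.7,211,.051),("cap2",289.8,209.5,.051),("tin",209.5,210,.022),("spool",433,216,.042)]: print(n,ray2z("top",u,v,z).round(4))
hs=[ray2z("top",*p,.027)[:2] for p in[(374,203.6),(393,200.4),(396,212.6),(376.6,216.6)]]
def fit(pts,loc,z,n):
    f=lambda x:np.concatenate([np.array([[np.cos(x[2]),-np.sin(x[2])],[np.sin(x[2]),np.cos(x[2])]])@l+x[:2]-p for p,l in zip(pts,loc)])
    r=least_squares(f,[.4,0,0]);print(n,r.x.round(4),"res mm",(r.fun*1000).round(1))
    return r.x
fit(hs,np.array([(.02,.03),(.02,-.03),(-.02,-.03),(-.02,.03)]),.027,"hs")
st=[ray2z("top",*p,.013)[:2] for p in[(324.4,206.4),(357.6,220.4),(355,224),(322.4,212)]]
fit(st,np.array([(.0085,.0535),(.0085,-.0535),(-.0085,-.0535),(-.0085,.0535)]),.013,"strip")
T=dict(hs=[(218.25,175),(261.25,180.5),(226.25,125.75),(268.25,131.25)],term=[(280.5,172),(323.25,177.25),(286.5,123.75),(328.25,128)],cap=[(338.25,177.75),(381,175.25),(335,128),(377.5,126)])
for n,c in T.items():
    fit([ray2z("top",*p,.011)[:2] for p in c],np.array([(-.058,.0675),(-.058,-.0675),(.102,.0675),(.102,-.0675)]),.011,"tray_"+n)
E
```

```text
cap1 [0.4236 0.2499 0.051 ]
cap2 [0.4291 0.1301 0.051 ]
tin [0.4292 0.3731 0.022 ]
spool [ 0.4148 -0.2908  0.042 ]
hs [ 0.4384 -0.1524  0.1961] res mm [-0.1  0.9  1.4 -0.8 -1.1 -0.4 -0.2  0.3]
strip [ 0.4166 -0.0183 -0.3725] res mm [-0.5  0.   2.3  0.7 -2.6 -1.   0.8  0.3]
tray_hs [ 0.5885  0.2831 -0.1133] res mm [-0.8  1.3 -0.  -0.1 -0.3  0.2  1.1 -1.4]
tray_term [ 0.5995  0.0932 -0.099 ] res mm [-2.1  1.8 -0.1 -0.8  1.4  0.9  0.8 -2. ]
tray_cap [ 0.5962 -0.0761  0.0605] res mm [ 0.1  1.4 -0.8 -1.8  0.2  0.7  0.5 -0.3]
```

Fit residuals are at most 2.6 mm, and the sizes match. I'll start with the strip, first moving clear of the frame on the right.

Request:
drive_tool([
  [[0,1,0,0,0,0],[0,1,0,0,0,0],[0,1,0,0,0,0],[0.2,1,0,0,0,0],[0.4,1,0,0,0,0],[0.6,1,0,0,0,0.5],[0.8,1,0,0,0,0.5],[1,1,0,0,0,0.5]],
], grip=0, force=15)

```text
time: 1.1
position: [0.2965, -0.3836, 0.4045]
tool_rot: [0.966, 0.257, -0.0, -0.0]
ft_force: [1.0, -0.1, -0.0]
grip_width: 0.0867
```

Request:
drive_tool([
  [[0.5,1,-0.25,0,0,0.5],[0.5,1,-0.25,0,0,0.5],[0.5,1,-0.25,0,0,0.5],[0.5,1,-0.25,0,0,0.5],[0.5,1,-0.25,0,0,0.5],[0.5,1,-0.25,0,0,0.5],[0.5,1,-0.25,0,0,0.5],[0.5,1,-0.25,0,0,0.5]],
])

```text
time: 2.1
position: [0.3965, -0.1836, 0.3544]
tool_rot: [0.892, 0.453, -0.0, -0.0]
ft_force: [0.3, -0.1, -0.0]
grip_width: 0.087
```

Request:
drive_tool([
  [[0.1,1,-0.25,0,0,0.35],[0.1,1,-0.25,0,0,0.35],[0.1,1,-0.25,0,0,0.35],[0.1,1,-0.25,0,0,0.35],[0.1,1,-0.25,0,0,0.35],[0.1,1,-0.25,0,0,0.35],[0.1,0.6,-0.25,0,0,0.35],[0,0,0,0,0,0]],
])

```text
time: 3.1
position: [0.4135, -0.0187, 0.3106]
tool_rot: [0.826, 0.563, -0.001, -0.001]
ft_force: [0.4, 0.2, 0.2]
grip_width: 0.087
```

```bash
cat >> h.py <<'E'
from scipy.spatial.transform import Rotation as R
def shot(f,uv=None):
    o=robot.get_obs();im=camera("wrist");cv2.imwrite(f,im[:,:,::-1])
    np.savez(f+".npz",p=o["position"],q=o["tool_rot"])
    M=R.from_quat(o["tool_rot"]).as_matrix();print(o["time"],o["position"].round(4),"phi",round(float(np.arctan2(M[1,0],M[0,0])),4),"tilt",M[2].round(3),o["grip_width"])
def wray(f,u,v,z):
    d=np.load(f+".npz");m=camera_model("wrist");K=m["K"];T=m["tool_from_camera"]
    M=R.from_quat(d["q"]).as_matrix();A=M@T[:3,:3];C=M@T[:3,3]+d["p"]
    D=A@np.array([(u-K[0,2])/K[0,0],-(v-K[1,2])/K[1,1],-1]);return C+D*(z-C[2])/D[2]
E
python3 - <<'E'
from h import *
shot("pics/w1.png")
E
```

```text
3.1 [ 0.4135 -0.0187  0.3106] phi 1.1961 tilt [-0.    -0.002 -1.   ] 0.08698794396040373
```

View pics/w1.png

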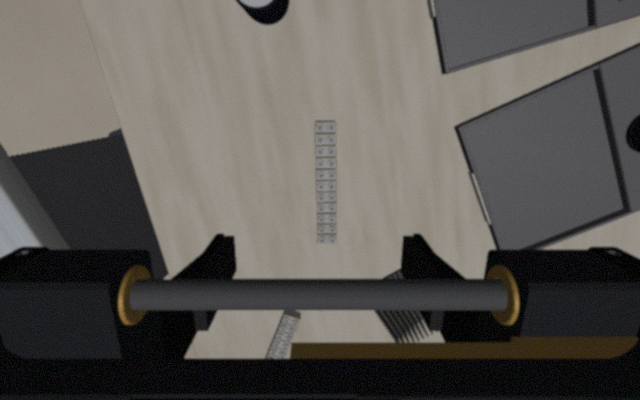

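The wrist view shows the whole strip, running from about (325,121) to (327,243), parallel to the finger planes. I'll compute its ends.

```bash
python3 - <<'E'
from h import *
f="pics/w1.png"
crop(cv2.imread(f),290,105,370,255,4,"pics/w1c.png")
a=wray(f,325.5,121,.013);b=wray(f,327,243,.013);print(a,b,(a+b)/2,np.linalg.norm(a-b),np.arctan2(*(a-b)[:2]*[-1,1]))
E
```

```text
[0.44016891 0.0333703  0.013     ] [ 0.40302819 -0.06606699  0.013     ] [ 0.42159855 -0.01634835  0.013     ] 0.10614710033934215 -0.35746280322613894
```

View pics/w1c.png

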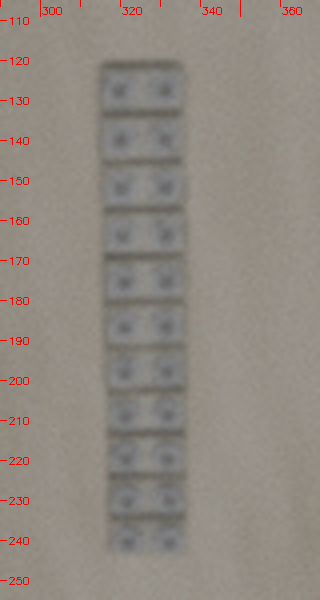

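Request:
drive_tool([
  [[0.24,0.07,-0.8,0,0,0.09],[0,0,-1,0,0,0],[0,0,-1,0,0,0],[0,0,-0.8,0,0,0],[0,0,-0.6,0,0,0],[0,0,-0.4,0,0,0],[0,0,-0.4,0,0,0],[0,0,0,0,0,0]],
], grip=0.5)

```text
time: 4.15
position: [0.4198, -0.018, 0.1856]
tool_rot: [0.824, 0.566, -0.0, -0.0]
ft_force: [0.9, -0.3, -0.5]
grip_width: 0.0439
```

Request:
drive_tool([
  [[0,0,0,0,0,0],[0,0,0,0,0,0],[0,0,0,0,0,0],[0,0,0,0,0,0],[0,0,0,0,0,0],[0,0,0,0,0,0]],
], grip=1, force=15)

```text
time: 4.9
position: [0.4198, -0.0177, 0.1863]
tool_rot: [0.824, 0.566, 0.0, 0.0]
ft_force: [1.3, 0.9, 5.0]
grip_width: 0.0164
```

Request:
drive_tool([
  [[0,0,0.4,0,0,0],[0,0,0.8,0,0,0],[0,0,1,0,0,0],[0,0,1,0,0,0],[0.9,0.5,0.8,0,0,0.32],[0.9,0.5,0,0,0,0.32],[0.9,0.5,0,0,0,0.32],[0.9,0.5,0,0,0,0.32]],
])

```text
time: 5.9
position: [0.51, 0.0328, 0.2865]
tool_rot: [0.784, 0.621, -0.0, -0.0]
ft_force: [-0.4, -0.3, -0.1]
grip_width: 0.0169
```

Request:
drive_tool([
  [[0.9,0.5,0,0,0,0.32],[0.9,0.5,0,0,0,0.32],[0.9,0.7,0,0,0,0.32],[0.9,0.7,0,0,0,0.32],[0,0,0,0,0,0],[0,0,0,0,0,0]],
])

```text
time: 6.65
position: [0.5987, 0.0921, 0.2858]
tool_rot: [0.741, 0.671, -0.001, -0.001]
ft_force: [-1.0, 0.3, -0.5]
grip_width: 0.0166
```

```bash
python3 - <<'E'
from h import *
shot("pics/w2.png")
cv2.imwrite("pics/s2.png",camera("scene")[:,:,::-1])
E
```

```text
6.65 [0.5987 0.0921 0.2858] phi 1.4719 tilt [-0.001 -0.002 -1.   ] 0.016581201649506445
```

View pics/w2.png

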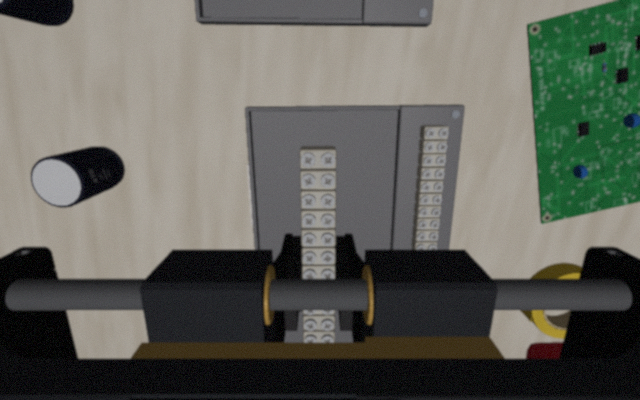

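View pics/s2.png

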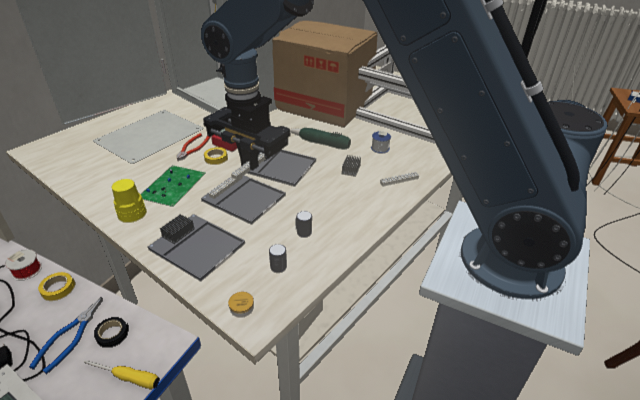

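The held strip's left end is at (318,148), and the tray's left edge runs from (247,108) to (463,106). I'll check the fit.

```bash
python3 - <<'E'
from h import *
f="pics/w2.png"
e=wray(f,318,148,.115);print("strip end",e)
nl=wray(f,247,108,.011);fl=wray(f,463,106,.011);dv=wray(f,398,107,.011)
print(nl,fl,dv,np.linalg.norm(nl-fl),"yaw",np.arctan2((fl-nl)[1],(fl-nl)[0]))
y=-.099;c=np.array([.5995,.0932]);Rm=np.array([[np.cos(y),-np.sin(y)],[np.sin(y),np.cos(y)]])
for p in(e,nl,fl,dv):print((Rm.T@(p[:2]-c)).round(4))
o=np.array([.5987,.0921]);print("strip centre from end",(e[:2]-Rm@[0,.0535]).round(4))
E
```

```text
strip end [0.60386271 0.14757266 0.115     ]
[0.55368391 0.16594011 0.011     ] [0.70949511 0.15165897 0.011     ] [0.66268863 0.15566877 0.011     ] 0.15646431003098218 yaw -0.09140133242493366
[-0.001   0.0545]
[-0.0528  0.0679]
[0.1037 0.069 ]
[0.0567 0.0684]
strip centre from end [0.5986 0.0943]
```

Request:
drive_tool([
  [[0.1,0,-0.8,0,0,0],[0,0,-1,0,0,0],[0,0,-0.9,0,0,0],[0,0,-0.5,0,0,0],[0,0,-0.3,0,0,0],[0,0,-0.2,0,0,0],[0,0,-0.1,0,0,0],[0,0,0,0,0,0]],
])

```text
time: 7.75
position: [0.6024, 0.0923, 0.1913]
tool_rot: [0.741, 0.671, 0.0, 0.0]
ft_force: [-0.1, -0.3, -0.4]
grip_width: 0.0166
```

Request:
drive_tool([
  [[0,0,-0.05,0,0,0],[0,0,-0.04,0,0,0],[0,0,0,0,0,0]],
])

```text
time: 8.12
position: [0.6024, 0.0923, 0.1893]
tool_rot: [0.741, 0.671, 0.0, 0.0]
ft_force: [-1.5, 0.8, 3.1]
grip_width: 0.0167
```

Request:
drive_tool([
  [[0,0,-0.03,0,0,0],[0,0,0,0,0,0]],
])

```text
time: 8.38
position: [0.6024, 0.0923, 0.1893]
tool_rot: [0.741, 0.671, 0.0, 0.0]
ft_force: [-2.4, -0.1, 7.6]
grip_width: 0.0165
```

Contact confirmed: 7.6 N, and z has stopped dropping. I'll open part way, then rise.

Request:
drive_tool([
  [[0,0,0,0,0,0],[0,0,0,0,0,0],[0,0,0,0,0,0],[0,0,0.2,0,0,0],[0,0,0.6,0,0,0],[0,0,1,0,0,0],[0,0,1,0,0,0],[0,0,1,0,0,0]],
], grip=0.5)

```text
time: 9.38
position: [0.6023, 0.0923, 0.285]
tool_rot: [0.741, 0.671, 0.0, 0.0]
ft_force: [0.5, -0.1, -0.6]
grip_width: 0.0433
```

```bash
python3 - <<'E'
from h import *
shot("pics/w3.png")
E
```

```text
9.375 [0.6023 0.0923 0.285 ] phi 1.4719 tilt [ 0.     0.001 -1.   ] 0.04331554161182339
```

View pics/w3.png

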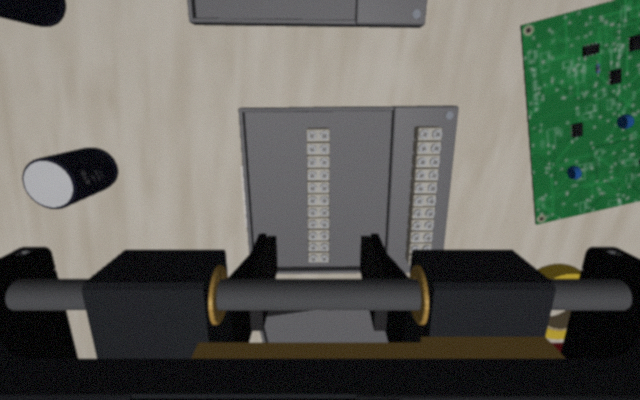

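The strip lies flat and centred in the terminal bay: strip (307–330, 128–263) inside bay rows 107–268. The heatsink is next.

Request:
drive_tool([
  [[-0.6,-0.8,0,0,0,0.3],[-0.7,-1,0,0,0,0.35],[-0.7,-1,0,0,0,0.35],[-0.7,-1,0,0,0,0.35],[-0.7,-1,0,0,0,0.35],[-0.7,-1,0,0,0,0.35],[-0.7,-1,0,0,0,0.35],[-0.7,-1,0,0,0,0.35]],
], grip=0.2)

```text
time: 10.42
position: [0.4643, -0.1035, 0.2835]
tool_rot: [0.637, 0.771, 0.0, 0.001]
ft_force: [-0.1, -0.3, 0.5]
grip_width: 0.0696
```

Request:
drive_tool([
  [[-0.7,-1,0,0,0,0.05],[-0.4,-1,0,0,0,0],[0,0,0,0,0,0],[0,0,0,0,0,0]],
])

```text
time: 10.92
position: [0.4374, -0.1524, 0.2832]
tool_rot: [0.635, 0.772, 0.0, 0.0]
ft_force: [0.6, 0.6, -0.3]
grip_width: 0.0699
```

```bash
python3 - <<'E'
from h import *
shot("pics/w4.png")
E
```

```text
10.925 [ 0.4374 -0.1524  0.2832] phi 1.7647 tilt [-0.  0. -1.] 0.06993097917166978
```

View pics/w4.png

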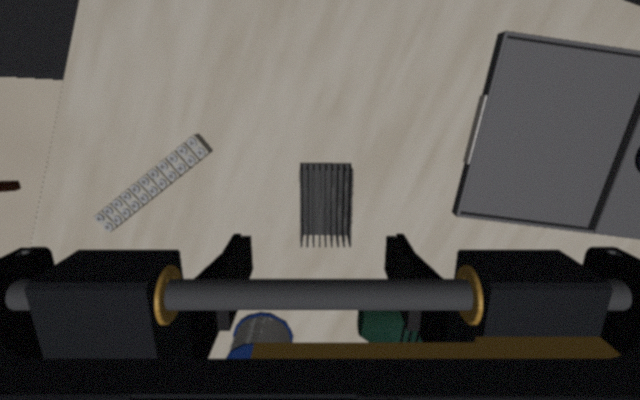

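```bash
python3 - <<'E'
from h import *
f="pics/w4.png"
a=wray(f,300,163,.027);b=wray(f,351,163,.027);print(a,b,np.linalg.norm(a-b));d=(b-a)/np.linalg.norm(b-a);print("yaw",np.arctan2(d[1],d[0]))
n=np.array([-d[1],d[0]]);print("centre",(a+b)[:2]/2-n*.03)
c=wray(f,326,235,.027);print(c, np.linalg.norm(c-(a+b)/2))
E
```

```text
[ 0.41859255 -0.12323378  0.027     ] [ 0.45386315 -0.11636825  0.027     ] 0.03593258562463124
yaw 0.19224896505145683
centre [ 0.44195985 -0.14924833]
[ 0.44741619 -0.17349258  0.027     ] 0.054844894305205956
```

Request:
drive_tool([
  [[0.12,0.06,-0.6,0,0,0],[0,0,-1,0,0,0],[0,0,-0.9,0,0,0],[0,0,-0.6,0,0,0],[0,0,-0.4,0,0,0],[0,0,-0.23,0,0,0],[0,0,0,0,0,0]],
])

```text
time: 11.85
position: [0.4403, -0.1512, 0.1896]
tool_rot: [0.635, 0.772, -0.0, -0.0]
ft_force: [-0.1, -0.6, -0.4]
grip_width: 0.07
```

Request:
drive_tool([
  [[0,0,0,0,0,0],[0,0,0,0,0,0],[0,0,0,0,0,0],[0,0,0,0,0,0],[0,0,0,0,0,0],[0,0,0,0,0,0]],
], grip=1, force=20)

```text
time: 12.6
position: [0.4405, -0.1514, 0.19]
tool_rot: [0.635, 0.772, 0.0, 0.001]
ft_force: [0.5, 0.0, 4.2]
grip_width: 0.0385
```

Request:
drive_tool([
  [[0,0,0.4,0,0,0],[0,0,0.9,0,0,0],[0,0,1,0,0,0],[0,0.5,1,0,0,0],[0.3,1,0.6,0,0,-0.2],[0.3,1,0.2,0,0,-0.2],[0.4,1,0,0,0,-0.2],[0.4,1,0,0,0,-0.2]],
])

```text
time: 13.6
position: [0.475, -0.0378, 0.2927]
tool_rot: [0.667, 0.745, -0.0, -0.0]
ft_force: [0.5, -0.2, -0.2]
grip_width: 0.0389
```

Request:
drive_tool([
  [[0.4,1,0,0,0,-0.2],[0.4,1,0,0,0,-0.2],[0.4,1,0,0,0,-0.2],[0.4,1,0,0,0,-0.2],[0.4,1,0,0,0,-0.2],[0.4,1,0,0,0,-0.2],[0.4,1,0,0,0,-0.2],[0.4,1,0,0,0,-0.2]],
])

```text
time: 14.6
position: [0.5549, 0.162, 0.2923]
tool_rot: [0.727, 0.686, -0.001, -0.0]
ft_force: [-0.4, 0.1, -1.7]
grip_width: 0.0392
```

Request:
drive_tool([
  [[0.4,1,0,0,0,-0.2],[0.4,1,0,0,0,-0.2],[0.4,1,0,0,0,-0.14],[0.2,1,0,0,0,0],[0,0.6,0,0,0,0],[0,0,0,0,0,0],[0,0,0,0,0,0]],
])

```text
time: 15.48
position: [0.5898, 0.2755, 0.2921]
tool_rot: [0.746, 0.666, -0.001, -0.0]
ft_force: [0.3, -0.7, -0.1]
grip_width: 0.0389
```

```bash
python3 - <<'E'
from h import *
shot("pics/w5.png")
E
```

```text
15.475 [0.5898 0.2755 0.2921] phi 1.457 tilt [-0.001 -0.001 -1.   ] 0.038859649534098664
```

View pics/w5.png

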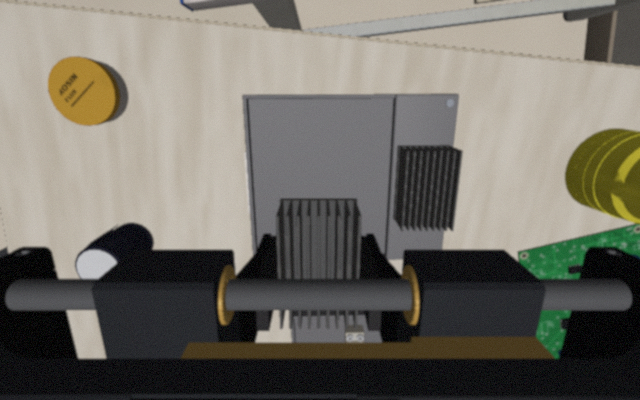

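The heatsink is held level over the heatsink bay, about 7 mm short in y. I'll correct that and descend.

Request:
drive_tool([
  [[0,0.3,-0.7,0,0,0],[0,0,-1,0,0,0],[0,0,-0.9,0,0,0],[0,0,-0.6,0,0,0],[0,0,-0.4,0,0,0],[0,0,-0.2,0,0,0],[0,0,-0.06,0,0,0],[0,0,0,0,0,0]],
])

```text
time: 16.52
position: [0.5905, 0.2838, 0.1963]
tool_rot: [0.746, 0.666, 0.0, 0.0]
ft_force: [0.2, -0.3, -0.6]
grip_width: 0.039
```

Request:
drive_tool([
  [[0,0,-0.04,0,0,0],[0,0,-0.03,0,0,0],[0,0,0,0,0,0]],
])

```text
time: 16.9
position: [0.5902, 0.2837, 0.1941]
tool_rot: [0.746, 0.666, 0.0, 0.0]
ft_force: [-0.5, 0.1, -1.1]
grip_width: 0.0388
```

Request:
drive_tool([
  [[0,0,-0.03,0,0,0],[0,0,-0.02,0,0,0],[0,0,0,0,0,0]],
])

```text
time: 17.27
position: [0.5903, 0.2838, 0.1931]
tool_rot: [0.746, 0.666, 0.0, 0.0]
ft_force: [-1.2, 0.1, 1.8]
grip_width: 0.039
```

Request:
drive_tool([
  [[0,0,-0.03,0,0,0],[0,0,0,0,0,0]],
])

```text
time: 17.52
position: [0.5902, 0.2838, 0.1931]
tool_rot: [0.746, 0.666, 0.0, 0.0]
ft_force: [-1.9, -0.7, 7.0]
grip_width: 0.0389
```

Request:
drive_tool([
  [[0,0,0,0,0,0],[0,0,0,0,0,0],[0,0,0,0,0,0],[0,0,0.2,0,0,0],[0,0,0.6,0,0,0],[0,0,1,0,0,0],[0,0,1,0,0,0],[0,0,1,0,0,0]],
], grip=0.3)

```text
time: 18.52
position: [0.5903, 0.2838, 0.2891]
tool_rot: [0.746, 0.666, 0.001, 0.0]
ft_force: [0.7, 0.4, 0.1]
grip_width: 0.061
```

```bash
python3 - <<'E'
from h import *
shot("pics/w6.png")
E
```

```text
18.525 [0.5903 0.2838 0.2891] phi 1.4572 tilt [ 0.001  0.001 -1.   ] 0.06102641864268407
```

View pics/w6.png

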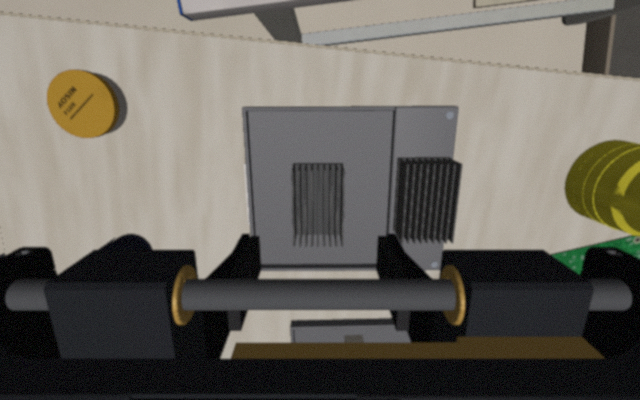

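The heatsink sits in its bay with fins up, at (293–343, 163–245). First capacitor next.

Request:
drive_tool([
  [[-0.7,-0.2,0,0,0,0],[-1,-0.2,0,0,0,0],[-1,-0.2,0,0,0,0],[-1,-0.2,0,0,0,0],[-1,-0.2,0,0,0,0],[-1,-0.2,0,0,0,0],[-0.9,-0.2,0,0,0,0],[0,0,0,0,0,0]],
], grip=0.1)

```text
time: 19.58
position: [0.4238, 0.2485, 0.2873]
tool_rot: [0.746, 0.666, -0.001, -0.0]
ft_force: [-0.1, 0.5, 0.5]
grip_width: 0.0787
```

```bash
python3 - <<'E'
from h import *
shot("pics/w7.png")
E
```

```text
19.575 [0.4238 0.2485 0.2873] phi 1.4577 tilt [-0.001 -0.002 -1.   ] 0.07866918375666246
```

View pics/w7.png

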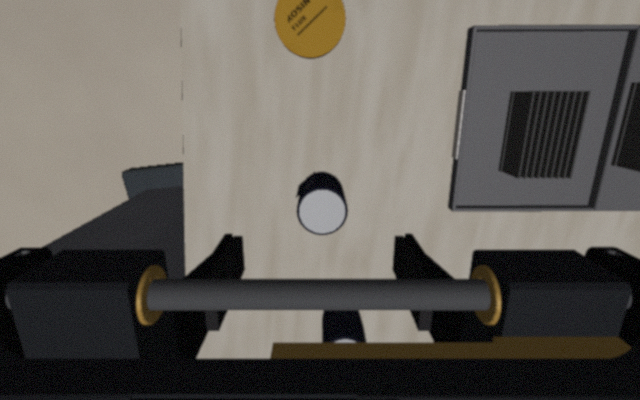

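```bash
python3 - <<'E'
from h import *
print(wray("pics/w7.png",322,210.5,.051),wray("pics/w7.png",322,172,.0))
y=.0605;c=np.array([.5962,-.0761]);Rm=np.array([[np.cos(y),-np.sin(y)],[np.sin(y),np.cos(y)]])
for s in(.032,-.032):print(c+Rm@[0,s])
E
```

```text
[0.42647721 0.25188419 0.051     ] [0.42863967 0.26676296 0.        ]
[ 0.59426518 -0.04415855]
[ 0.59813482 -0.10804145]
```

Request:
drive_tool([
  [[0.07,0.1,-0.6,0,0,0],[0,0,-1,0,0,0],[0,0,-0.9,0,0,0],[0,0,-0.6,0,0,0],[0,0,-0.3,0,0,0],[0,0,-0.2,0,0,0],[0,0,0,0,0,0]],
])

```text
time: 20.5
position: [0.4272, 0.2513, 0.197]
tool_rot: [0.746, 0.666, 0.0, 0.0]
ft_force: [-0.5, -0.2, -0.0]
grip_width: 0.0782
```

Request:
drive_tool([
  [[0,0,0,0,0,0],[0,0,0,0,0,0],[0,0,0,0,0,0],[0,0,0,0,0,0],[0,0,0,0,0,0],[0,0,0,0,0,0],[0,0,0,0,0,0]],
], grip=1, force=15)

```text
time: 21.38
position: [0.427, 0.2512, 0.197]
tool_rot: [0.746, 0.666, -0.0, -0.0]
ft_force: [0.4, 0.8, 1.1]
grip_width: 0.0343
```

Request:
drive_tool([
  [[0,0,0.4,0,0,0],[0,0,0.9,0,0,0],[0,0,1,0,0,0],[0,-0.3,1,0,0,0],[0.3,-0.9,0.7,0,0,0.1],[0.5,-1,0.3,0,0,0.1],[0.5,-1,0,0,0,0.15],[0.5,-1,0,0,0,0.15]],
])

```text
time: 22.38
position: [0.4721, 0.1455, 0.3053]
tool_rot: [0.728, 0.685, 0.0, 0.0]
ft_force: [0.3, 0.2, -1.2]
grip_width: 0.0342
```

Request:
drive_tool([
  [[0.5,-1,0,0,0,0.15],[0.5,-1,0,0,0,0.15],[0.5,-1,0,0,0,0.15],[0.5,-1,0,0,0,0.15],[0.5,-1,0,0,0,0.15],[0.5,-1,0,0,0,0.15],[0.5,-1,0,0,0,0.15],[0.5,-1,0,0,0,0.1]],
])

```text
time: 23.38
position: [0.5721, -0.0545, 0.305]
tool_rot: [0.686, 0.728, 0.0, 0.0]
ft_force: [-0.6, 0.2, -0.7]
grip_width: 0.0342
```

Request:
drive_tool([
  [[0.5,-1,0,0,0,0],[0.4,-0.7,0,0,0,0],[0,0,0,0,0,0],[0,0,0,0,0,0]],
])

```text
time: 23.88
position: [0.5938, -0.0955, 0.3044]
tool_rot: [0.686, 0.728, -0.0, -0.001]
ft_force: [-0.7, 0.2, -1.2]
grip_width: 0.0343
```

```bash
python3 - <<'E'
from h import *
shot("pics/w8.png")
E
```

```text
23.875 [ 0.5938 -0.0955  0.3044] phi 1.6302 tilt [ 0.001 -0.002 -1.   ] 0.03434632857559904
```

View pics/w8.png

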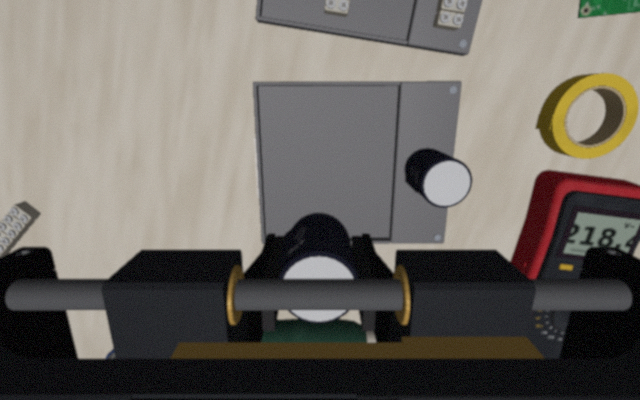

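```bash
python3 - <<'E'
from h import *
y=.0605;c=np.array([.5962,-.0761]);Rm=np.array([[np.cos(y),-np.sin(y)],[np.sin(y),np.cos(y)]])
for p in [(254,84),(461,82),(263,242),(445,243)]:
    w=wray("pics/w8.png",*p,.011);print((Rm.T@(w[:2]-c)).round(4))
E
```

```text
[-0.0528  0.0674]
[0.1051 0.0684]
[-0.0524 -0.0639]
[ 0.1069 -0.0652]
```

The bay outline agrees with the first fit to about 4 mm. Setting the can in the right-hand half.

Request:
drive_tool([
  [[0.25,-0.48,-0.6,0,0,0],[0,0,-1,0,0,0],[0,0,-1,0,0,0],[0,0,-0.7,0,0,0],[0,0,-0.4,0,0,0],[0,0,-0.25,0,0,0],[0,0,-0.1,0,0,0],[0,0,0,0,0,0]],
])

```text
time: 24.92
position: [0.6009, -0.1083, 0.2037]
tool_rot: [0.686, 0.728, 0.0, 0.0]
ft_force: [0.6, -0.2, -0.3]
grip_width: 0.0342
```

Request:
drive_tool([
  [[0,0,-0.04,0,0,0],[0,0,-0.03,0,0,0],[0,0,0,0,0,0]],
])

```text
time: 25.3
position: [0.6008, -0.1082, 0.2016]
tool_rot: [0.686, 0.728, 0.0, 0.0]
ft_force: [-0.7, -0.2, -0.4]
grip_width: 0.0342
```

Request:
drive_tool([
  [[0,0,-0.03,0,0,0],[0,0,-0.03,0,0,0],[0,0,0,0,0,0]],
])

```text
time: 25.68
position: [0.6008, -0.1083, 0.2001]
tool_rot: [0.686, 0.728, 0.0, 0.0]
ft_force: [-1.1, 0.4, 1.1]
grip_width: 0.0345
```

Request:
drive_tool([
  [[0,0,-0.03,0,0,0],[0,0,0,0,0,0]],
])

```text
time: 25.92
position: [0.6007, -0.1082, 0.2]
tool_rot: [0.686, 0.728, 0.0, 0.0]
ft_force: [-1.7, -0.7, 5.9]
grip_width: 0.0345
```

Contact at the expected height. Opening to about 57 mm and rising above the sample can.

Request:
drive_tool([
  [[0,0,0,0,0,0],[0,0,0,0,0,0],[0,0,0,0,0,0],[0,0,0.2,0,0,0],[0,0,0.7,0,0,0],[0,0,1,0,0,0],[0,0,1,0,0,0],[0,0,1,0,0,0]],
], grip=0.35)

```text
time: 26.92
position: [0.6008, -0.1083, 0.2989]
tool_rot: [0.686, 0.728, 0.0, 0.001]
ft_force: [0.3, 0.5, 0.9]
grip_width: 0.0569
```

Request:
drive_tool([
  [[-0.5,0.8,0,0,0,-0.1],[-0.7,1,0,0,0,-0.1],[-0.7,1,0,0,0,-0.1],[-0.7,1,0,0,0,-0.1],[-0.7,1,0,0,0,-0.1],[-0.7,1,0,0,0,-0.1],[-0.7,1,0,0,0,0],[-0.7,1,0,0,0,0]],
], grip=0.1)

```text
time: 27.92
position: [0.4653, 0.0875, 0.298]
tool_rot: [0.708, 0.706, 0.001, 0.001]
ft_force: [0.2, -0.1, -0.1]
grip_width: 0.0789
```

Request:
drive_tool([
  [[-0.7,0.8,0,0,0,0],[-0.7,0.7,0,0,0,0],[0,0,0,0,0,0],[0,0,0,0,0,0]],
])

```text
time: 28.42
position: [0.4317, 0.124, 0.2975]
tool_rot: [0.708, 0.706, 0.001, 0.001]
ft_force: [0.4, -0.5, 0.5]
grip_width: 0.0783
```

```bash
python3 - <<'E'
from h import *
shot("pics/w9.png")
E
```

```text
28.425 [0.4317 0.124  0.2975] phi 1.5673 tilt [-0.     0.003 -1.   ] 0.07829816369352845
```

View pics/w9.png

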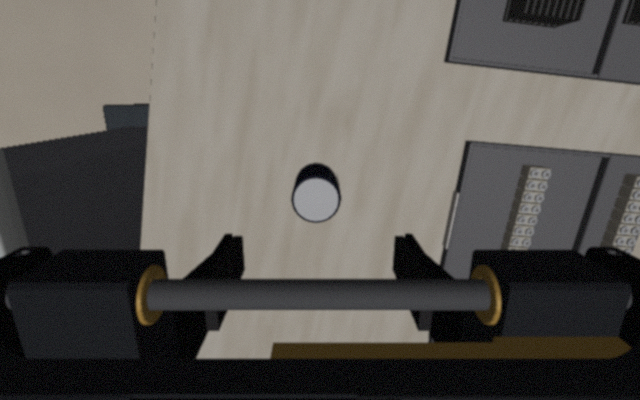

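```bash
python3 - <<'E'
from h import *
print(wray("pics/w9.png",316.5,199.5,.051))
E
```

```text
[0.43131524 0.13233154 0.051     ]
```

Request:
drive_tool([
  [[0,0.3,-0.6,0,0,0],[0,0,-1,0,0,0],[0,0,-1,0,0,0],[0,0,-0.7,0,0,0],[0,0,-0.4,0,0,0],[0,0,-0.3,0,0,0],[0,0,0,0,0,0]],
])

```text
time: 29.35
position: [0.431, 0.1316, 0.1966]
tool_rot: [0.709, 0.706, -0.0, -0.0]
ft_force: [0.4, -0.1, -0.3]
grip_width: 0.0785
```

Request:
drive_tool([
  [[0,0,0,0,0,0],[0,0,0,0,0,0],[0,0,0,0,0,0],[0,0,0,0,0,0],[0,0,0,0,0,0],[0,0,0,0,0,0],[0,0,0,0,0,0]],
], grip=1)

```text
time: 30.22
position: [0.4308, 0.1318, 0.1968]
tool_rot: [0.708, 0.706, 0.0, 0.0]
ft_force: [-0.5, -0.4, 1.4]
grip_width: 0.0344
```

Request:
drive_tool([
  [[0,0,0.4,0,0,0],[0,0,0.9,0,0,0],[0,0,1,0,0,0],[0,0,1,0,0,0],[0.4,-0.4,0.7,0,0,0],[0.9,-1,0.3,0,0,0.1],[0.9,-1,0,0,0,0.1],[0.9,-1,0,0,0,0.1]],
])

```text
time: 31.22
position: [0.5086, 0.046, 0.305]
tool_rot: [0.697, 0.717, 0.0, 0.0]
ft_force: [0.0, 0.3, -0.8]
grip_width: 0.0346
```

Request:
drive_tool([
  [[0.9,-1,0,0,0,0.1],[0.9,-1,0,0,0,0.1],[0.9,-0.9,0,0,0,0.1],[0.8,-0.7,0,0,0,0],[0,0,0,0,0,0],[0,0,0,0,0,0]],
])

```text
time: 31.98
position: [0.5946, -0.0426, 0.3041]
tool_rot: [0.686, 0.728, -0.001, -0.001]
ft_force: [-0.1, -0.2, -1.4]
grip_width: 0.0343
```

```bash
python3 - <<'E'
from h import *
shot("pics/w10.png")
E
```

```text
31.975 [ 0.5946 -0.0426  0.3041] phi 1.63 tilt [ 0.001 -0.002 -1.   ] 0.03434367217567496
```

View pics/w10.png

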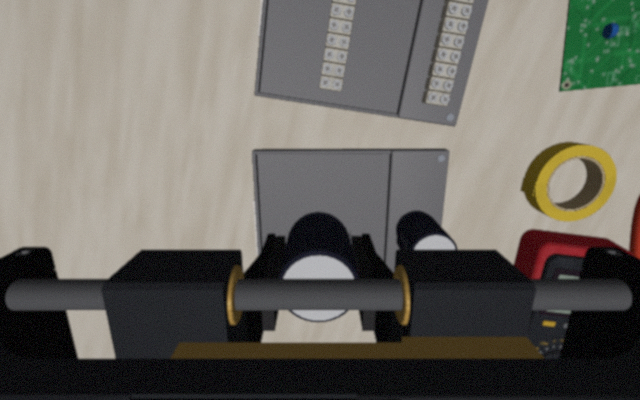

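The can is held upright over the left half of the bay. Descending.

Request:
drive_tool([
  [[0.05,0,-0.6,0,0,0],[0,0,-1,0,0,0],[0,0,-1,0,0,0],[0,0,-0.7,0,0,0],[0,0,-0.4,0,0,0],[0,0,-0.25,0,0,0],[0,0,-0.15,0,0,0],[0,0,0,0,0,0]],
])

```text
time: 33.02
position: [0.5971, -0.0433, 0.202]
tool_rot: [0.686, 0.728, 0.0, 0.0]
ft_force: [-0.3, 0.9, -0.7]
grip_width: 0.0347
```

Request:
drive_tool([
  [[0,0,-0.04,0,0,0],[0,0,-0.03,0,0,0],[0,0,0,0,0,0]],
])

```text
time: 33.4
position: [0.597, -0.0433, 0.2001]
tool_rot: [0.686, 0.728, 0.0, 0.0]
ft_force: [-1.3, 0.3, -0.4]
grip_width: 0.0343
```

Request:
drive_tool([
  [[0,0,-0.02,0,0,0],[0,0,-0.02,0,0,0],[0,0,0,0,0,0]],
])

```text
time: 33.78
position: [0.597, -0.0433, 0.1998]
tool_rot: [0.686, 0.728, 0.0, 0.0]
ft_force: [-2.2, 0.1, 4.7]
grip_width: 0.0341
```

Contact. Releasing and rising, then clearing away for the check pictures.

Request:
drive_tool([
  [[0,0,0,0,0,0],[0,0,0,0,0,0],[0,0,0,0,0,0],[0,0,0.2,0,0,0],[0,0,0.7,0,0,0],[0,0,1,0,0,0],[0,0,1,0,0,0],[0,0,1,0,0,0]],
], grip=0.35)

```text
time: 34.78
position: [0.597, -0.0432, 0.2987]
tool_rot: [0.686, 0.728, 0.0, 0.001]
ft_force: [0.1, -0.3, 0.8]
grip_width: 0.0566
```

Request:
drive_tool([
  [[-0.5,-0.5,0.5,0,0,0],[-0.8,-0.8,0.8,0,0,0],[-0.8,-0.8,0.8,0,0,0],[-0.8,-0.8,0.8,0,0,0],[-0.8,-0.8,0.8,0,0,0],[-0.8,-0.8,0.5,0,0,0],[-0.5,-1,0,0,0,0],[0,-1,0,0,0,0]],
])

```text
time: 35.78
position: [0.4698, -0.2064, 0.4019]
tool_rot: [0.686, 0.727, -0.0, -0.001]
ft_force: [0.5, 0.4, -0.8]
grip_width: 0.057
```

Request:
drive_tool([
  [[0,-0.8,0,0,0,0],[0,-0.8,0,0,0,0],[0,-0.8,0,0,0,0],[0,-0.6,0,0,0,0],[0,0,0,0,0,0],[0,0,0,0,0,0]],
])

```text
time: 36.52
position: [0.4719, -0.2803, 0.4013]
tool_rot: [0.686, 0.728, 0.0, -0.001]
ft_force: [0.3, 1.2, -1.0]
grip_width: 0.0564
```

```bash
python3 - <<'E'
from h import *
a=camera("scene")[:,:,::-1];b=camera("top")[:,:,::-1]
cv2.imwrite("pics/s11.png",a);cv2.imwrite("pics/t11.png",b)
cv2.imwrite("pics/s11c.png",cv2.resize(a[120:290,130:400],None,fx=2.9,fy=2.9))
crop(b,195,110,395,260,4,"pics/t11c.png")
o=robot.get_obs();print(o["time"],o["position"])
E
```

```text
36.625 [ 0.4719572  -0.27999589  0.40141254]
```

View pics/s11c.png

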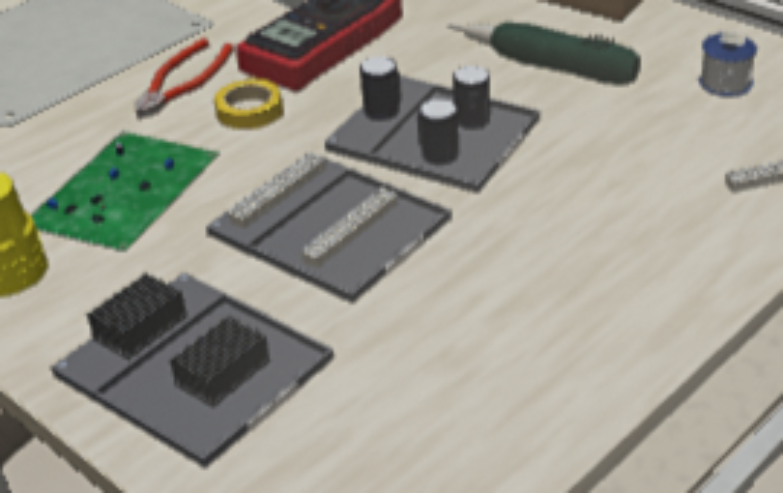

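View pics/t11.png

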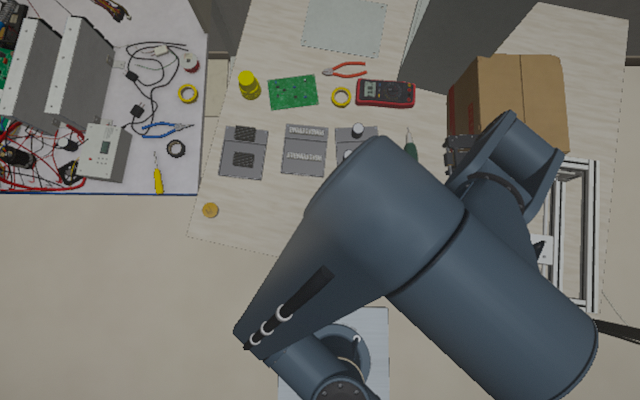

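View pics/t11c.png

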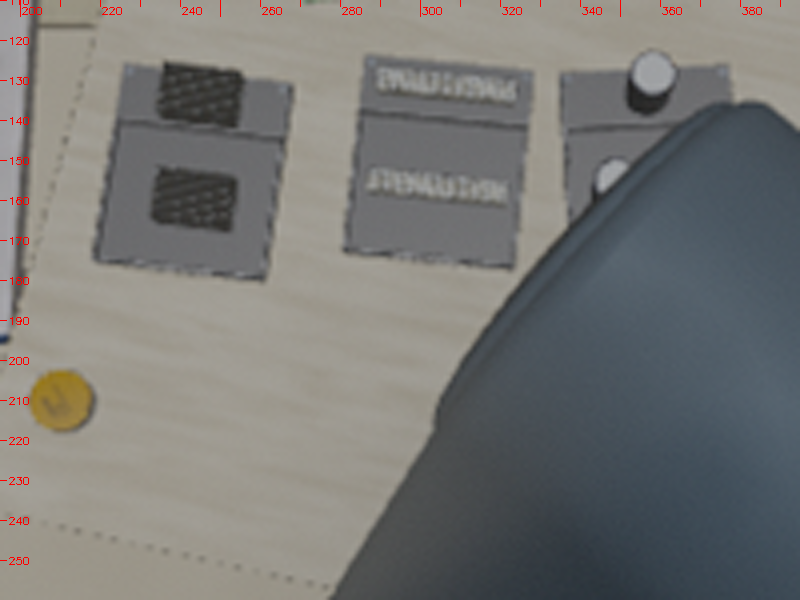

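The scene view shows both cans upright in the capacitor bay, the strip flat in the terminal bay and the heatsink fins up in its bay. The tin and spool look unmoved, and the arm is clear. Handing in.

```bash
python3 - <<'E'
from rig import robot
o=robot.get_obs();print(o["time"],o["ft_force"],abs(o["joint_velocities"]).max())
print(robot.hand_in())
E
```

```text
36.625 [ 0.46775649 -0.01150226  0.58312183] 0.002631598116337835
the job is handed in; nothing more can be done
None
```

All four parts are sorted and the job was handed in at 36.6 s. The left-hand strip is in the terminal tray, the heatsink in the heatsink tray and both cans in the capacitor tray. Each part was lowered until the wrist force showed contact (5 to 8 N) and only then released.

**Last checks:**
- The final scene picture shows the strip flat, the heatsink fins up and both cans upright, all inside their bays.
- The tin and spool look unmoved in that picture. I did not re-measure them.
- The gripper was empty, the arm still and the wrist force under 1 N.

**Not confirmed or in disagreement:**
- In the last top view the arm hid part of the capacitor bay, so the cans there are confirmed by the scene camera and the measured release poses only.
- The wrist and top cameras disagreed by up to about 5 mm in x. That was within the clearances.
- I counted 11 cells on the strip described as twelve-way. Its measured length of 106 mm matched the 107 mm given.

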